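# Run the inspection stage in under the microscope

### The arm

A 6-joint arm with a two-finger parallel gripper is mounted at the origin on the work surface. World frame = base frame: x ahead of the robot, y to its left, z up, the work surface at z = 0. Lengths are in mm, angles in rad, forces in N, time in s.
With the tool pointing down it reaches from about 375 to 750 mm from the base axis. Payload 9 kg.
Tool frame: the origin (TCP) lies between the finger pads; the fingertips stand 19 mm ahead of it and the grasp point (between the pads) is the TCP; z points along the fingers, y is the direction in which the jaws open and shut (so a half turn about z gives the same grasp; the last joint's range is limited). The gripper opens to 85 mm and grips with 20 to 120 N. Pads are 22 mm wide; open, the fingers measure 114 mm over their backs; the gripper's body (76 mm by 85 mm) begins 54 mm behind the grasp point. The pads swing forward as they close: fully open they stand 13 mm farther back than shut.
Start: joints at [1.102, 0.104, 0.097, 1.564, 0, 1.353], TCP at [148.909, 581.258, 250.331] pointing down, gripper open.
Joint ranges: [-2.99, 2.99], [-0.84, 1.86], [-1.1, 1.16], [-1.84, 2.11], [-1.51, 1.56], [-3.14, 3.14]. Speed limits (rad/s): [2.22, 2.22, 2.57, 3.14, 3.14, 3.14].

### API

Orientations are given as a unit quaternion [x, y, z, w].
In Python, from cell import readout, cams, ctrl gives the robot as it stands.
- The arm moves only by the tool apply_moves, never from a script. Its argument "steps" is a list of rows, each a list of 3 entries, a list of its own where there are three numbers: the shift along the tool's x, y, z in units of 25 mm (1.0 is 25 mm), then the turn, a rotation vector about the tool's x, y, z in units of 6 degrees (1.0 is 6 degrees), then the closure, from 0 (fully open) to 1 (shut). A call has 1 to 20 rows; each row shifts and turns the pose as measured when the row begins, along the tool's axes as they then stand; what a row does not reach is not made up. A row lasts 1/12 s, in which the tool goes at most 41.7 mm and 7.16 degrees, less where a joint would pass 70% of its speed; a pose out of reach is approached as far as the arm can. A call is refused whole if a number of a shift passes 1 or a number of a turn 1, either way. A call with a gripper value outside its range is refused whole. The fingers move at their own pace and stop on an object; "newtons" is the grip in N (left out, the last holds). Time passes only in rows, so rows that do not move let the fingers close. It gives the time, the measured TCP pose, the force and the opening at its end, in the units of the state.
- readout.get_state(): the state, without advancing time (a new reading comes with each control period).
- cams.capture(name): name is "side" or "top"; returns the picture (384x512x3 uint8, red, green, blue); there is no depth.
- cams.camera_model(name): a dict with "intrinsics" (3x3 intrinsics, pixels), "k1" (the pictures are not rectified: a ray, as slopes to the right and down, at radius r is drawn at 1 + k1 r^2 times it, then the intrinsics apply), "origin" and "attitude" of the camera in the world. Camera axes: x right, y down, z forward; pixel columns grow to the right and rows downward; lengths in mm; the calibration is good to about 2 mm. A picture is of the moment at which its call begins. camera_model takes no time and is no camera call.
- ctrl.finish_job(): hands the job in, once; it reports no verdict.
The state is a dict: "time_s": time; "joint_positions": joint angles; "joint_vel": joint speeds; "tau": joint torques, N m; "tcp_pos": TCP position; "tool_rot": TCP orientation; "force": force on the tool from outside, world axes, zero at the start; "ft_torque": the same for the moment, N m; "width": finger opening in mm.
Only numpy, scipy, OpenCV 4.12 (cv2) and the standard library are available. Lean on these libraries where they do the work, as an engineer would, in place of code of your own. Each camera call takes 0.05 s, during which the arm holds its last target.

### The job

Bring the upright metal barrel under the microscope: push the sliding stage it stands on all the way in to its stop, with the barrel still standing, then press the white capture button fully down and let go of it. The stage may or may not be bolted, which only shows when you push it: if it stops short do not force it, but throw the unmarked lever over to its other side and push again. Leave the jar, the dropper bottle, the mouse and the parts box where they are.

Things in the scene. Friction and masses are not known exactly. Their poses are not given: they have to be found in the camera images.
- stand: microscope stand, fixed: black base 500 mm long, slide, lever, steel column with the microscope head. Origin on the bench under the slide's middle line; x points across the slide to the lever's side, y along it to the column (the way the stage goes in), z up. Column (34 mm) at y = 260 mm; the head, 80 mm across, hangs over x = 0, y = 95 mm from 200 to 405 mm up, on an arm from the column
- stage (a joint): how far the sliding stage is pushed in along the stand's +y, in m: 0 is fully out (starts at 0 to 0.010), 0.120 is fully home on its stop. 1 to 2 N of friction; it stays where it is left. If bolted it stops hard at about 0.020. Bolt and catch are inside, under the deck, and cannot be seen
- push_plate (a point): centre of the outer face of the stage's upright push plate: aluminium, 100 mm wide across the slide, 10 mm thick, 44 to 100 mm above the bench; the point is 78 mm up. Pushed along the stand's +y. The deck (110 x 150 mm, top 54 mm above the bench, rim 5 mm higher) begins 45 mm beyond this face; its middle is 120 mm beyond it
- lever (a joint): throw lever, in rad: it falls by its own weight to +0.6 (leaning to the stand's +y) or -0.6 (leaning to -y) and rests there; under 2 N at the ball tips it over. One position bolts the stage while it is out, the other frees it; which is which differs at each start and is not marked. Ease off the stage before throwing it
- lever_ball (a point): centre of the lever's black ball, 30 mm in diameter, 85 mm from the pivot on a 12 mm steel stem. Pivot at x = 116, y = -110 mm in the stand's frame, 46 mm above the bench. It swings along the stand's y between cheeks whose top is 62 mm above the bench. Leaning, the ball is 116 mm up and 48 mm to one side of the pivot; upright, 131 mm up
- barrel_mid (a point): middle of the loose metal barrel, a turned part 42 mm in diameter and 100 mm tall, about 0.2 kg, standing on end near the middle of the stage's deck; this point is on its axis, half-way up (50 mm above the deck). Its z axis is the barrel's axis. It topples if the stage is jerked
- lens_axis (a point): point on the microscope's optical axis at the height of the deck's top; the barrel comes within 15 mm of this axis when the stage is home if it has not shifted on the deck
- capture_top (a point): centre of the top of the white capture button, 36 mm in diameter, 53 mm above the bench, on a grey box 90 x 110 x 34 mm fixed to the bench; pressed straight down
- capture (a joint): how far the capture button is down, in m: 0 released, 0.007 fully down (5 N); it springs back
- jar: bystander: clear jar 64 mm in diameter, 95 mm tall, loose; origin at the centre of its underside
- dropper: bystander: amber bottle 40 mm in diameter, 110 mm tall, loose; origin at the centre of its underside
- mouse: bystander: white computer mouse 105 x 62 x 34 mm, loose; origin at the centre of its underside
- parts_box: bystander: clear divided box 110 x 130 x 50 mm, loose; origin at the centre of its underside

How it is judged (in metres and radians):
On the way, in this order (a step that is already met when the one before it is completed fails the run):
1. the stage is pushed home with the barrel standing on it (value of joint stage above 0.115 m and angle between barrel_mid's own z axis and vertical below 0.15 rad and horizontal distance between barrel_mid and lens_axis below 0.03 m), for 0.2 s.
2. then the capture button is pressed down with the stage still home (value of joint capture above 0.005 m and value of joint stage above 0.115 m), for 0.05 s.
At the end, for the whole second after the job is handed in: The stage is home (within 5 mm of its stop), the barrel stands upright (within about 8 degrees) on the deck within 30 mm of the microscope's optical axis, and the capture button has been pressed after that and is released (all of step 1 and z of barrel_mid in the frame of lens_axis between 0.04 and 0.06 m and value of joint capture below 0.002 m); the robot touches nothing.
It fails at once if the stage is forced (pushed with more than 60 N) (contact force between any of the fingers, the arm and stage above 60 N).
It fails at once if the capture button is pressed before the stage is home (value of joint capture above 0.005 m and value of joint stage below 0.11 m).
It fails at once if a bystander is moved more than 30 mm (distance of any of jar, dropper, mouse, parts_box from where it was at the start of the episode above 0.03 m).
It also fails if it takes over 58 s, if anything falls off the work surface, if the arm or the gripper's body presses on something with over 40 N, if the wrist force passes 120 N, or if a joint passes its speed limit or range.

## Working session

There is one attempt and no reset: what is moved stays moved. The work goes in short steps, Python scripts to look and compute and a tool call to move; the robot and the scene stay as the last step left them, time stands still between calls to the robot, and variables do not carry over. Pictures are saved under pics/ and viewed, and the job is handed in when it is done.

Besides the shell and the picture viewer there is one more tool, called by a JSON object that holds its "fn" and its "kwargs". apply_moves: Moves the arm, as the interface text tells. Its arguments: {"type":"object","properties":{"steps":{"type":"array","items":{"type":"array"}},"newtons":{"type":"number"}},"required":["steps"]}

```bash
ls; mkdir -p pics; python3 - <<'E'
from cell import readout,cams,ctrl
import cv2
for n in("side","top"):
    im=cams.capture(n); cv2.imwrite(f"pics/{n}0.png",im[:,:,::-1]); print(n,cams.camera_model(n))
print(readout.get_state())
E
```

```text
pics
side {'intrinsics': array([[371.62834208,   0.        , 252.20542874],
       [  0.        , 371.62834208, 196.32645984],
       [  0.        ,   0.        ,   1.        ]]), 'k1': -0.09864673645097675, 'origin': array([494.29961444, 577.49970632, 517.42152276]), 'attitude': array([-0.10501608,  0.86261856, -0.49261855,  0.04677398])}
top {'intrinsics': array([[356.26424733,   0.        , 252.82916624],
       [  0.        , 356.26424733, 192.34013919],
       [  0.        ,   0.        ,   1.        ]]), 'k1': -0.06567890530467192, 'origin': array([ 499.8223707 , -117.7196759 ,  896.38000993]), 'attitude': array([-0.69551205,  0.71500752, -0.04796849,  0.05221367])}
{'time_s': 0.1, 'joint_positions': array([1.10231991e+00, 1.04618016e-01, 9.65581945e-02, 1.56387716e+00,
       3.69088844e-05, 1.35311424e+00]), 'joint_vel': array([-0.00104549, -0.00117838,  0.00380116,  0.0003518 , -0.00111122,
       -0.00104751]), 'tau': array([ 7.85553799e-03, -5.58206499e+01,  5.04721606e+01,  1.31672836e-02,
       -2.44562298e-04, -1.23249967e-05]), 'tcp_pos': array([148.75411907, 581.00006373, 249.61883136]), 'tool_rot': array([ 1.25068781e-01,  9.92147910e-01, -5.30882868e-04, -2.09230588e-04]), 'force': array([-0.66681134,  0.40206524, -1.16330018]), 'ft_torque': array([ 0.01483229, -0.04175951, -0.05117858]), 'width': 85.30839996565481}
```

View pics/side0.png

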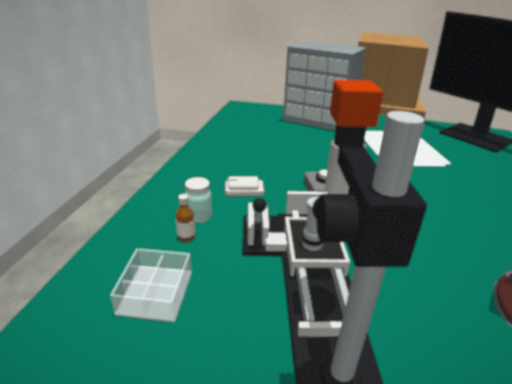

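View pics/top0.png

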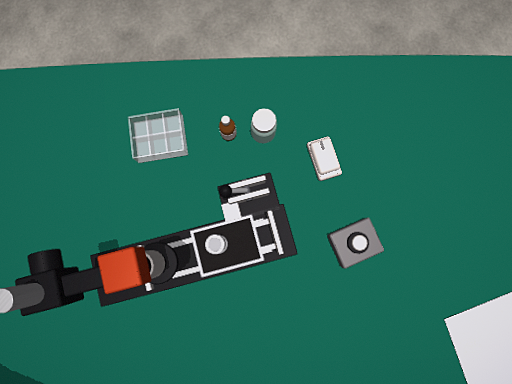

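```bash
cat > h.py <<'E'
import numpy as np, cv2
from cell import readout,cams,ctrl
from scipy.spatial.transform import Rotation as R
def ray(n,u,v):
    m=cams.camera_model(n);K=m['intrinsics']
    p=cv2.undistortPoints(np.array([[[u,v]]],float),K,np.array([m['k1'],0,0,0,0.]),None,None)[0,0] if False else cv2.undistortPointsIter(np.array([[[u,v]]],float),K,np.array([m['k1'],0,0,0,0.]),np.eye(3),np.eye(3),(3,50,1e-10))[0,0]
    return m['origin'],R.from_quat(m['attitude']).apply([p[0],p[1],1.])
def onz(n,u,v,z):
    o,d=ray(n,u,v); return o+d*(z-o[2])/d[2]
def tri(a,b):
    o1,d1=ray('side',*a);o2,d2=ray('top',*b)
    t=np.linalg.lstsq(np.c_[d1,-d2],o2-o1,rcond=None)[0]
    p,q=o1+d1*t[0],o2+d2*t[1]; return (p+q)/2,np.linalg.norm(p-q)
def proj(n,P):
    m=cams.camera_model(n);Rm=R.from_quat(m['attitude']).inv()
    return cv2.projectPoints(np.atleast_2d(P).astype(float),Rm.as_rotvec(),-Rm.apply(m['origin']),m['intrinsics'],np.array([m['k1'],0,0,0,0.]))[0][:,0]
def shot(n,f):
    im=cams.capture(n)[:,:,::-1].copy(); cv2.imwrite(f'pics/{f}.png',im); return im
def crop(im,x0,y0,x1,y1,s,f):
    cv2.imwrite(f'pics/{f}.png',cv2.resize(im[y0:y1,x0:x1],None,fx=s,fy=s,interpolation=cv2.INTER_CUBIC))
E
python3 - <<'E'
from h import *
crop(cv2.imread('pics/top0.png'),190,165,390,285,4,'topc')
crop(cv2.imread('pics/side0.png'),230,165,360,265,6,'sidec')
E
```

```text
(no output)
```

View pics/topc.png

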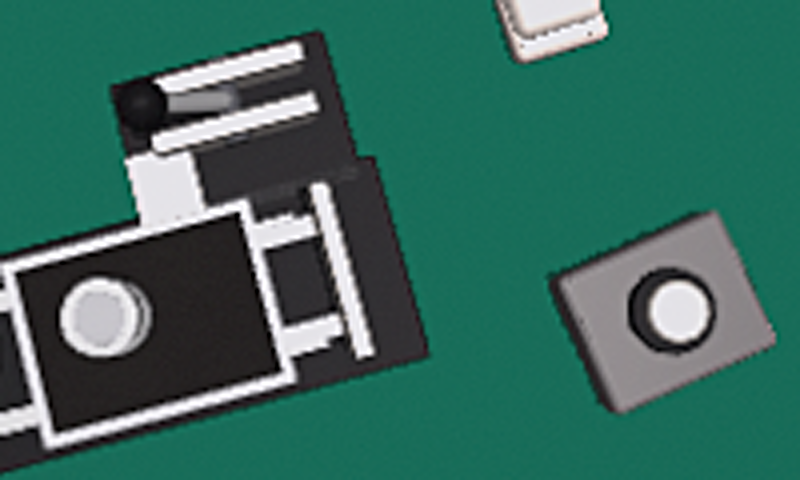

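View pics/sidec.png

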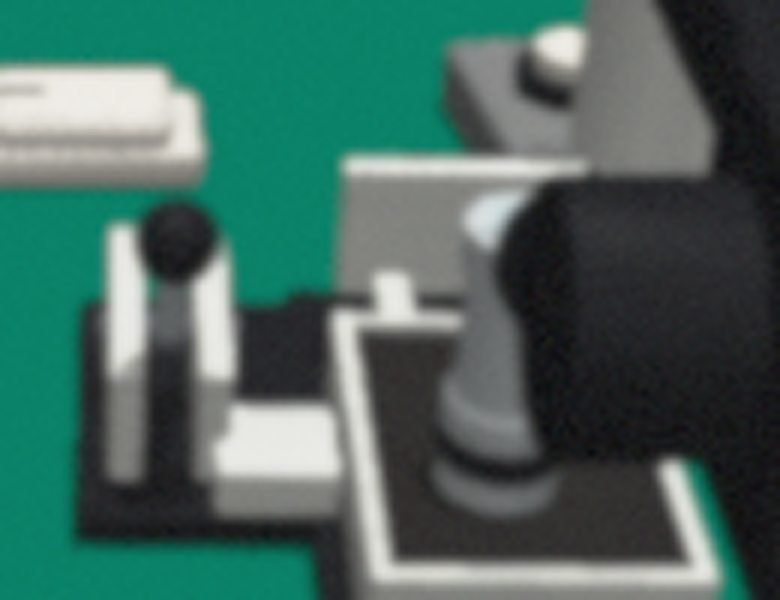

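```bash
python3 - <<'E'
from h import *
np.set_printoptions(precision=1,suppress=True)
t=lambda u,v:((u+.5)/4-.5+190,(v+.5)/4-.5+165)
s=lambda u,v:((u+.5)/6-.5+230,(v+.5)/6-.5+165)
P={}
for k,(u,v,z) in dict(pl_o1=(328,183,100),pl_o2=(373,356,100),pl_i1=(311,185,100),pl_i2=(356,358,100),
 d1=(248,197,59),d2=(298,380,59),d3=(48,448,59),d4=(0,264,59),bar=(100,318,154),cap=(679,313,53),ball=(139,104,116),
 box1=(716,210,34),box2=(776,340,34)).items():
    P[k]=onz('top',*t(u,v),z); print(k,P[k])
print('plw',np.linalg.norm(P['pl_o1']-P['pl_o2']),'deck',np.linalg.norm(P['d1']-P['d2']),np.linalg.norm(P['d2']-P['d3']))
print('ball',tri(s(178,241),t(139,104)))
# yaw
im=cv2.imread('pics/top0.png')
for a,b in(('pl_o2','pl_o1'),('d2','d1'),('d3','d4')):
    d=P[b]-P[a]; print(a,np.degrees(np.arctan2(d[1],d[0])))
for a,b in(('d1','d4'),('d2','d3')):
    d=P[b]-P[a]; print(a,np.degrees(np.arctan2(d[1],d[0]))-90)
E
```

```text
pl_o1 [ 571.6 -155.5  100. ]
pl_o2 [ 475.1 -177.1  100. ]
pl_i1 [ 570.7 -145.9  100. ]
pl_i2 [ 474.3 -167.7  100. ]
d1 [ 568.3 -110.1   59. ]
d2 [ 461.3 -136.2   59. ]
d3 [426.1   9.3  59. ]
d4 [532.8  36.5  59. ]
bar [499.9 -32.8 154. ]
cap [ 493.  -361.9   53. ]
ball [616.9 -51.6 116. ]
box1 [ 554.2 -394.1   34. ]
box2 [ 474.8 -425.4   34. ]
plw 98.86739755273256 deck 110.17143780560897 149.69168038599648
ball (array([616.9, -51.7, 117.7]), np.float64(0.46999589484253057))
pl_o2 12.616514697386464
d2 13.714324234518353
d3 14.310969965456065
d1 13.602259424724139
d2 13.58899317411695
```

{"fn": "apply_moves", "kwargs": {"steps": [[[0,-1,0],[0,0,0],1],[[0,-1,0],[0,0,0],1],[[0,-1,0],[0,0,0],1],[[0,-1,0],[0,0,0],1],[[0,-1,0],[0,0,0],1],[[0,-1,0],[0,0,0],1],[[0,-1,0],[0,0,0],1],[[0,-1,0],[0,0,0],1]], "newtons": 60}}

```text
time_s: 0.77
tcp_pos: [96.9, 380.5, 242.9]
tool_rot: [0.125, 0.992, -0.005, -0.002]
force: [1.5, -0.0, 0.1]
width: -0.1
```

```bash
python3 - <<'E'
from h import *
np.set_printoptions(precision=3,suppress=True)
s=readout.get_state();print(s['time_s'],s['joint_positions'],s['tcp_pos'],s['width'])
for z in (200,405,440):
  print(z,[onz('top',u,v,z)[:2].round() for u,v in((145,287),(104,294),(178,264),(80,304))])
shot('top','top1')
E
```

```text
0.7667 [ 0.986 -0.532 -0.471  1.643 -0.001  1.236] [ 96.86  380.542 242.856] -0.06226239796855336
200 [array([421.,  98.]), array([409., 179.]), array([463.,  34.]), array([390., 226.])]
405 [array([444.,  34.]), array([436.,  91.]), array([474., -11.]), array([422., 125.])]
440 [array([448.,  24.]), array([440.,  76.]), array([476., -19.]), array([428., 108.])]
```

View pics/top1.png

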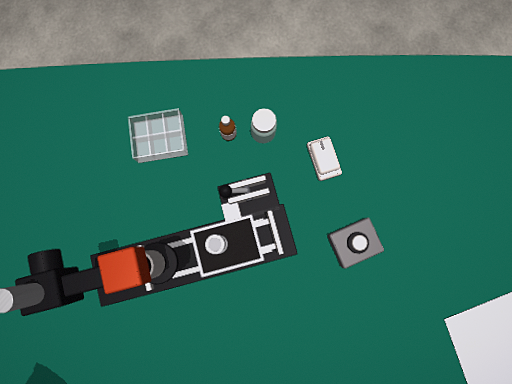

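{"fn": "apply_moves", "kwargs": {"steps": [[[-1,-0.05,0],[0,0,0.62],1],[[-1,-0.05,0],[0,0,0.62],1],[[-1,-0.05,0],[0,0,0.62],1],[[-1,-0.05,0],[0,0,0.62],1],[[-1,-0.05,0],[0,0,0.62],1],[[-1,-0.05,0],[0,0,0.62],1],[[-1,-0.05,0],[0,0,0.62],1],[[-1,-0.05,0],[0,0,0.62],1]]}}

```text
time_s: 1.48
tcp_pos: [268.3, 272.5, 242.6]
tool_rot: [0.381, 0.925, -0.005, -0.001]
force: [0.7, 0.8, 0.3]
width: -0.1
```

```bash
python3 - <<'E'
from h import *
np.set_printoptions(precision=3,suppress=True)
s=readout.get_state();p=s['tcp_pos'];print(s['joint_positions'],p,np.hypot(*p[:2]),np.degrees(np.arctan2(p[1],p[0])),R.from_quat(s['tool_rot']).as_matrix())
shot('top','top2')
E
```

```text
[ 0.452 -0.568 -0.496  1.653 -0.006  1.234] [268.269 272.543 242.619] 382.4234773653624 45.45279730566154 [[-0.71   0.705 -0.006]
 [ 0.705  0.71  -0.009]
 [-0.002 -0.011 -1.   ]]
```

View pics/top2.png

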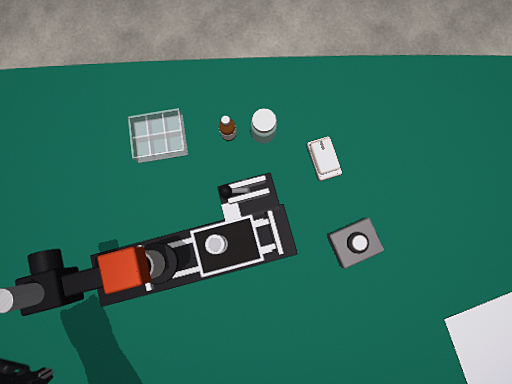

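{"fn": "apply_moves", "kwargs": {"steps": [[[-1,-0.1,0],[0,0,0.64],1],[[-1,-0.1,0],[0,0,0.64],1],[[-1,-0.1,0],[0,0,0.64],1],[[-1,-0.1,0],[0,0,0.64],1],[[-1,-0.1,0],[0,0,0.64],1],[[-1,-0.05,0],[0,0,0.64],1],[[-1,-0.05,0],[0,0,0.64],1],[[-1,-0.05,0],[0,0,0.64],1]]}}

```text
time_s: 2.2
tcp_pos: [361.1, 85.3, 241.7]
tool_rot: [0.623, 0.782, -0.006, 0.0]
force: [1.3, 0.6, -0.1]
width: -0.1
```

```bash
python3 - <<'E'
from h import *
np.set_printoptions(precision=3,suppress=True)
s=readout.get_state();p=s['tcp_pos'];print(s['joint_positions'],p,np.hypot(*p[:2]),np.degrees(np.arctan2(p[1],p[0])),R.from_quat(s['tool_rot']).as_matrix())
shot('top','top3')
E
```

```text
[-0.116 -0.61  -0.525  1.662 -0.011  1.23 ] [361.111  85.291 241.687] 371.0463812395876 13.289139627316109 [[-0.223  0.975 -0.008]
 [ 0.975  0.223 -0.01 ]
 [-0.008 -0.01  -1.   ]]
```

View pics/top3.png

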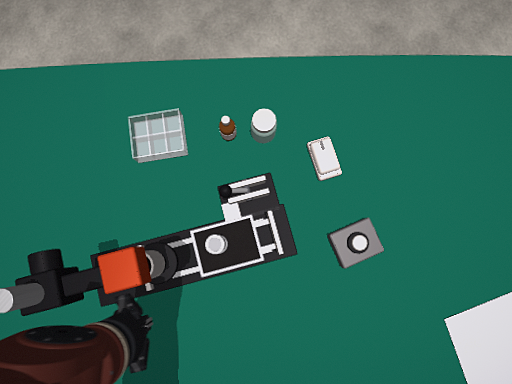

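{"fn": "apply_moves", "kwargs": {"steps": [[[-1,0,0],[0,0,0],1],[[-1,0,0],[0,0,0],1],[[-1,0,0],[0,0,0],1],[[-1,0,0],[0,0,0],1],[[-1,0,0],[0,0,0],1],[[-1,0,0],[0,0,0],1],[[-1,0.5,0],[0,0,0],1],[[-1,0.5,0],[0,0,0],1],[[-1,0.5,0],[0,0,0],1],[[-1,0.5,0],[0,0,0],1],[[-1,0.5,0],[0,0,0],1],[[-1,0.5,0],[0,0,0],1],[[-1,0.5,0],[0,0,0],1]]}}

```text
time_s: 3.33
tcp_pos: [520.1, -229.9, 240.2]
tool_rot: [0.627, 0.779, -0.007, -0.001]
force: [0.5, -0.7, 1.3]
width: -0.0
```

```bash
cat >> h.py <<'E'
YAW=np.radians(13.6);ex=np.array([np.cos(YAW),np.sin(YAW),0]);ey=np.array([-np.sin(YAW),np.cos(YAW),0])
plate=np.array([524.3,-166.5,78])
def st():
    np.set_printoptions(precision=3,suppress=True)
    s=readout.get_state();p=s['tcp_pos'];M=R.from_quat(s['tool_rot']).as_matrix()
    print('t',s['time_s'],'j',s['joint_positions'],'p',p,'F',s['force'],'w',s['width']);print(M)
    tip=p+M[:,2]*19
    print('tip',tip,'tip rel plate (x,y stand)',(tip-plate)@ex,(tip-plate)@ey)
    return p,M
def to(T):
    s=readout.get_state();M=R.from_quat(s['tool_rot']).as_matrix();print('units to target',M.T@(np.array(T)-s['tcp_pos'])/25)
E
python3 - <<'E'
from h import *
st(); shot('top','top4')
E
```

```text
t 3.3333 j [-0.639  0.012 -0.016  1.545 -0.014  0.715] p [ 520.101 -229.944  240.151] F [ 0.503 -0.685  1.257] w -0.006872076039163416
[[-0.215  0.977 -0.01 ]
 [ 0.977  0.215 -0.01 ]
 [-0.007 -0.012 -1.   ]]
tip [ 519.903 -230.126  221.153] tip rel plate (x,y stand) -19.235133607405604 -60.80835049929688
```

View pics/top4.png

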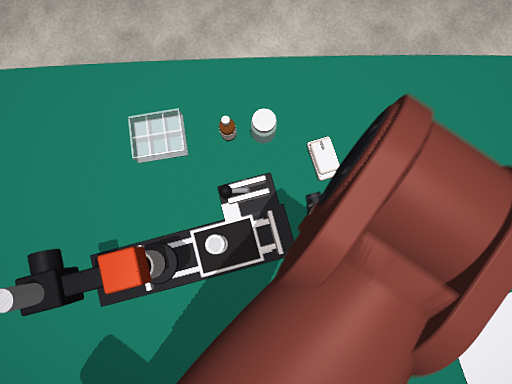

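{"fn": "apply_moves", "kwargs": {"steps": [[[0,0.4,1],[0,0,0],1],[[0,0.4,1],[0,0,0],1],[[0,0,1],[0,0,0],1],[[0,0,1],[0,0,0],1],[[0,0,1],[0,0,0],1],[[0,0,1],[0,0,0],1],[[0,0,0],[0,1,0],1],[[0,0,0],[0,1,0],1],[[0,0,0],[0,0,0],1]]}}

```text
time_s: 4.13
tcp_pos: [534.9, -224.7, 67.8]
tool_rot: [0.624, 0.773, 0.061, -0.096]
force: [-0.5, -0.6, -0.5]
width: -0.2
```

```bash
python3 - <<'E'
from h import *
st(); shot('top','top5'); shot('side','side5')
E
```

```text
t 4.1333 j [-0.684  0.31  -0.023  1.433  0.12   0.662] p [ 534.862 -224.663   67.847] F [-0.46  -0.643 -0.508] w -0.17122113128216998
[[-0.203  0.976 -0.073]
 [ 0.953  0.214  0.214]
 [ 0.225 -0.026 -0.974]]
tip [ 533.478 -220.591   49.34 ] tip rel plate (x,y stand) -3.7983117631691896 -54.73208358266777
```

View pics/side5.png

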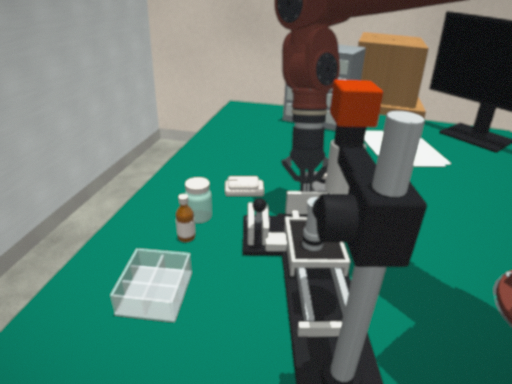

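View pics/top5.png

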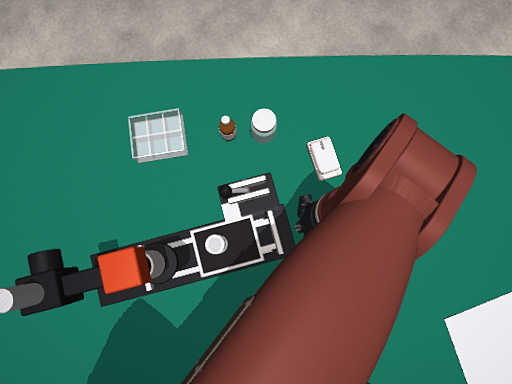

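{"fn": "apply_moves", "kwargs": {"steps": [[[0.2,0,-0.8],[0,0,0],1],[[0.39,0,0.09],[0,0,0],1],[[0.39,0,0.09],[0,0,0],1],[[0.2,0,0.045],[0,0,0],1],[[0.2,0,0.045],[0,0,0],1],[[0,0,0],[0,0,0],1]]}}

```text
time_s: 4.73
tcp_pos: [533.9, -193.4, 99.0]
tool_rot: [0.623, 0.776, 0.055, -0.08]
force: [0.5, 0.7, -0.7]
width: -0.0
```

```bash
python3 - <<'E'
from h import *
st()
E
```

```text
t 4.7333 j [-0.638  0.206 -0.08   1.442  0.116  0.705] p [ 533.898 -193.37    98.979] F [ 0.524  0.722 -0.682] w -0.019183334304353015
[[-0.212  0.976 -0.056]
 [ 0.958  0.219  0.185]
 [ 0.193 -0.014 -0.981]]
tip [ 532.836 -189.853   80.337] tip rel plate (x,y stand) 2.805364347105417 -24.705545245420694
```

{"fn": "apply_moves", "kwargs": {"steps": [[[0.06,0,0.2],[0,0,0],1],[[0.12,0,0.1],[0,0,0],1],[[0.12,0,0.03],[0,0,0],1],[[0.1,0,0.025],[0,0,0],1],[[0.1,0,0.025],[0,0,0],1],[[0.1,0,0.025],[0,0,0],1]]}}

```text
time_s: 5.23
tcp_pos: [530.0, -176.2, 91.2]
tool_rot: [0.623, 0.777, 0.054, -0.079]
force: [0.2, -0.5, 1.3]
width: -0.2
```

```bash
python3 - <<'E'
from h import *
st(); im=shot('top','top6');crop(im,190,165,390,285,4,'top6c')
E
```

```text
t 5.2333 j [-0.617  0.176 -0.127  1.42   0.117  0.726] p [ 530.021 -176.243   91.155] F [ 0.208 -0.496  1.31 ] w -0.21950790817131086
[[-0.212  0.976 -0.055]
 [ 0.959  0.219  0.183]
 [ 0.19  -0.014 -0.982]]
tip [ 528.977 -172.775   72.503] tip rel plate (x,y stand) 3.0705477058777086 -7.198618553244303
```

View pics/top6c.png

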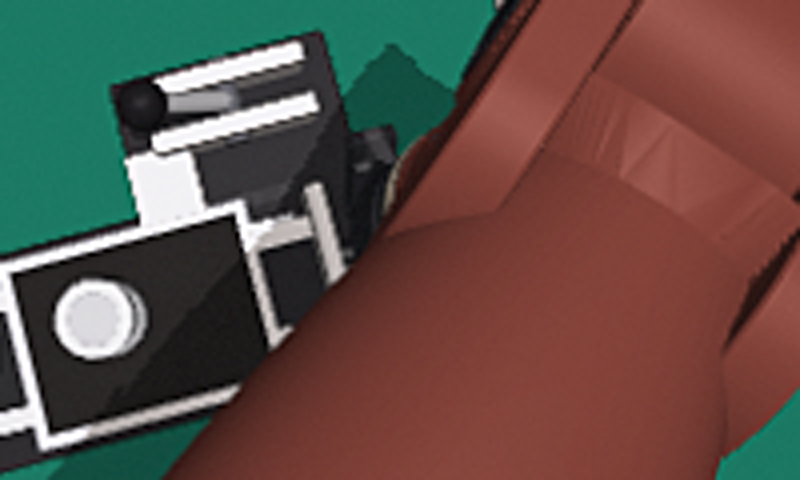

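{"fn": "apply_moves", "kwargs": {"steps": [[[0.1,0,0.02],[0,0,0],1],[[0.1,0,0.02],[0,0,0],1],[[0.1,0,0.02],[0,0,0],1]]}}

```text
time_s: 5.53
tcp_pos: [528.2, -168.6, 91.1]
tool_rot: [0.623, 0.776, 0.054, -0.079]
force: [0.7, -5.4, 0.6]
width: 0.3
```

{"fn": "apply_moves", "kwargs": {"steps": [[[0.1,0,0.02],[0,0,0],1],[[0.1,0,0.02],[0,0,0],1]]}}

```text
time_s: 5.7
tcp_pos: [528.1, -168.1, 91.4]
tool_rot: [0.624, 0.776, 0.051, -0.075]
force: [2.3, -15.5, -5.5]
width: 0.3
```

{"fn": "apply_moves", "kwargs": {"steps": [[[0.1,0,0.02],[0,0,0],1],[[0.1,0,0.02],[0,0,0],1]]}}

```text
time_s: 5.87
tcp_pos: [528.1, -168.1, 91.5]
tool_rot: [0.625, 0.776, 0.047, -0.07]
force: [1.6, -12.8, -3.0]
width: 0.0
```

{"fn": "apply_moves", "kwargs": {"steps": [[[-0.4,0,-0.1],[0,0,0],1],[[-1,0,-0.2],[0,0,0],1],[[-0.5,0,-0.9],[0,-1,0],1],[[0,0,-1],[0,-0.7,0],1],[[0,0,-1],[0,0,0],1],[[0,0,-1],[0,0,0],1],[[0,0,-1],[0,0,0],1],[[0,0,0],[0,0,0],1]]}}

```text
time_s: 6.53
tcp_pos: [538.5, -220.5, 206.8]
tool_rot: [0.627, 0.779, -0.011, -0.01]
force: [-0.1, -0.6, 0.5]
width: 0.5
```

```bash
python3 - <<'E'
from h import *
st(); im=shot('top','top7');crop(im,190,105,390,225,4,'top7c')
pb=np.array([616.9,-51.6,0]); to(pb-ey*15+[0,0,200])
print(onz('top',264,120,95),onz('top',228,122,110), onz('top',325,155,34))
E
```

```text
t 6.5333 j [-0.603  0.074 -0.014  1.504 -0.02   0.752] p [ 538.493 -220.534  206.754] F [-0.069 -0.592  0.481] w 0.5339576190903599
[[-0.214  0.976 -0.028]
 [ 0.977  0.214 -0.005]
 [ 0.002 -0.028 -1.   ]]
tip [ 537.958 -220.619  187.762] tip rel plate (x,y stand) 0.5490005115545233 -55.81344415658237
units to target [5.316 4.54  0.061]
[ 784.919 -145.294   95.   ] [777.291 -61.795 110.   ] [ 711.699 -296.161   34.   ]
```

View pics/top7.png

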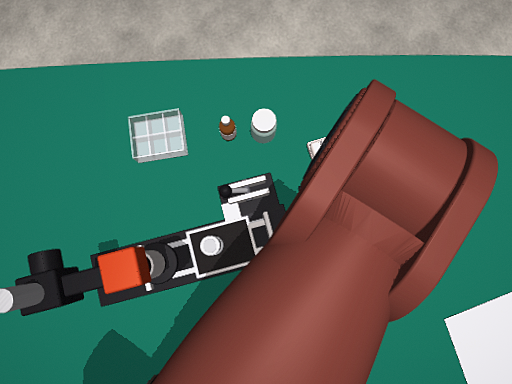

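{"fn": "apply_moves", "kwargs": {"steps": [[[0,0,0],[0,0,-1],0],[[0,0,0],[0,0,-1],0],[[0,0,0],[0,0,-1],0],[[0,0,0],[0,0,-1],0],[[0,0,0],[0,0,-1],0],[[0,0,0],[0,0,-1],0],[[0,0,0],[0,0,-1],0],[[0,0,0],[0,0,-1],0],[[0,0,0],[0,0,-1],0],[[0,0,0],[0,0,-1],0],[[0,0,0],[0,0,-1],0],[[0,0,0],[0,0,-1],0],[[0,0,0],[0,0,-1],0],[[0,0,0],[0,0,-1],0],[[0,0,0],[0,0,-1],0],[[0,0,0],[0,0,-0.5],0]]}}

```text
time_s: 7.92
tcp_pos: [532.6, -217.5, 185.7]
tool_rot: [-0.173, 0.985, 0.014, -0.022]
force: [0.4, -0.7, -0.8]
width: 85.3
```

```bash
python3 - <<'E'
from h import *
st(); 
pb=np.array([616.9,-51.6,0]); to(pb-ey*15+[0,0,200])
E
```

```text
t 7.9167 j [-0.609  0.092 -0.033  1.496 -0.012 -0.956] p [ 532.629 -217.519  185.735] F [ 0.377 -0.665 -0.783] w 85.29077039677486
[[-0.939 -0.34  -0.049]
 [-0.341  0.94   0.019]
 [ 0.039  0.035 -0.999]]
tip [ 531.698 -217.153  166.762] tip rel plate (x,y stand) -4.719673416216476 -50.97243315046269
units to target [-5.341  4.516 -0.625]
```

{"fn": "apply_moves", "kwargs": {"steps": [[[0,0,-0.6],[0.33,-0.37,1],0],[[-0.9,0.75,0],[0,0,0],0],[[-0.9,0.75,0],[0,0,0],0],[[-0.9,0.75,0],[0,0,0],0],[[-0.9,0.75,0],[0,0,0],0],[[-0.9,0.75,0],[0,0,0],0],[[-0.6,0.75,0],[0,0,0],0],[[0,0,0],[0,0,0],0]]}}

```text
time_s: 8.58
tcp_pos: [629.8, -72.5, 189.8]
tool_rot: [-0.119, 0.993, 0.004, -0.006]
force: [0.4, 0.2, 0.5]
width: 85.7
```

```bash
python3 - <<'E'
from h import *
st(); im=shot('top','top8'); shot('side','side8')
pb=np.array([616.9,-51.6,0]); to(pb-ey*15+[0,0,105])
E
```

```text
t 8.5833 j [-0.322  0.221  0.116  1.48   0.003 -0.56 ] p [629.849 -72.474 189.844] F [0.361 0.197 0.469] w 85.74596271113587
[[-0.972 -0.236 -0.012]
 [-0.236  0.972  0.007]
 [ 0.01   0.01  -1.   ]]
tip [629.622 -72.339 170.846] tip rel plate (x,y stand) 124.50999760564989 66.75477973385561
units to target [0.199 0.405 3.398]
```

View pics/side8.png

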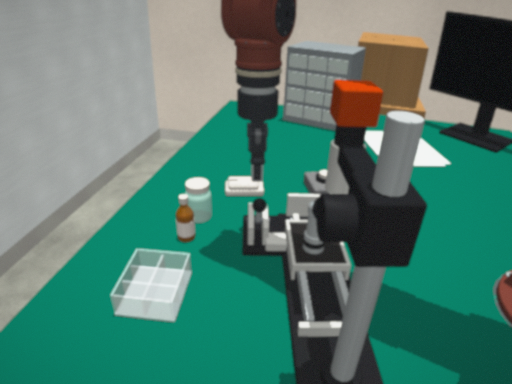

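View pics/top8.png

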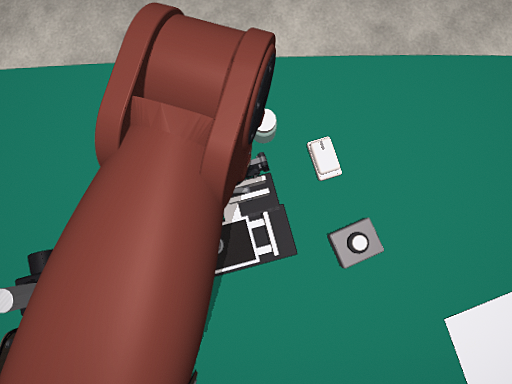

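```bash
python3 - <<'E'
from h import *
for u,v,y in((258,15,-72),(350,0,67),(450,0,67),(355,82,60),(400,115,227),(300,0,0)):
    o,d=ray('side',u,v); print(u,v,o+d*(y-o[1])/d[1])
E
```

```text
258 15 [635.0170632  -72.         469.86976882]
350 0 [490.91275059  67.         503.31155308]
450 0 [374.43419788  67.         512.29544724]
355 82 [471.01014404  60.         402.66153815]
400 115 [433.37728104 227.         413.59925559]
300 0 [559.51192234   0.         497.88575392]
```

{"fn": "apply_moves", "kwargs": {"steps": [[[0.2,0.3,0.2],[0,0,0],0],[[0,0.1,0.5],[0,0,0],0],[[0,0,0.7],[0,0,0],0],[[0,0,0.7],[0,0,0],0],[[0,0,0.5],[0,0,0],0],[[0,0,0.3],[0,0,0],0],[[0,0,0],[0,0,0],0]]}}

```text
time_s: 9.27
tcp_pos: [617.3, -72.0, 109.4]
tool_rot: [-0.115, 0.993, 0.004, -0.008]
force: [-0.0, -0.5, 0.1]
width: 85.1
```

```bash
python3 - <<'E'
from h import *
st(); im=shot('side','side9'); crop(im,200,120,330,260,4,'side9c')
pb=np.array([616.9,-51.6,0]); to(pb-ey*15+[0,0,105])
E
```

```text
t 9.2667 j [-0.327  0.211 -0.042  1.335  0.001 -0.557] p [617.261 -72.034 109.393] F [-0.037 -0.495  0.104] w 85.14400604612729
[[-0.973 -0.228 -0.016]
 [-0.229  0.973  0.006]
 [ 0.014  0.01  -1.   ]]
tip [616.956 -71.911  90.396] tip rel plate (x,y stand) 112.30004106932044 70.14896998792068
units to target [-0.172  0.203  0.206]
```

View pics/side9c.png

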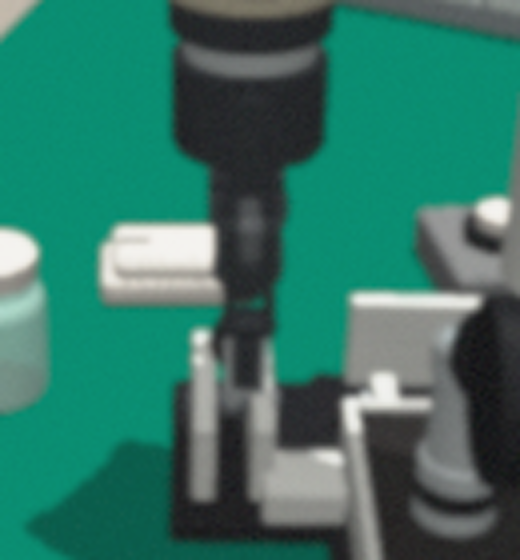

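{"fn": "apply_moves", "kwargs": {"steps": [[[-0.05,-0.25,0.15],[0,0,0],0],[[0,-0.25,0],[0,0,0],0],[[0,-0.25,0],[0,0,0],0],[[0,-0.25,0],[0,0,0],0],[[0,-0.25,0],[0,0,0],0],[[0,-0.25,0],[0,0,0],0],[[0,-0.25,0],[0,0,0],0],[[0,-0.25,0],[0,0,0],0],[[0,-0.25,0],[0,0,0],0],[[0,-0.25,0],[0,0,0],0],[[0,0,0],[0,0,0],0],[[0,0,0],[0,0,0],0]]}}

```text
time_s: 10.32
tcp_pos: [637.1, -142.2, 110.0]
tool_rot: [-0.114, 0.993, 0.002, -0.004]
force: [-0.9, 0.6, 0.7]
width: 85.2
```

```bash
python3 - <<'E'
from h import *
st(); im=shot('side','side10'); crop(im,200,120,330,260,4,'side10c')
pb=np.array([616.9,-51.6,0]); p=readout.get_state()['tcp_pos']; print((p-pb)@ey+48)
E
```

```text
t 10.3167 j [-0.419  0.296  0.058  1.343 -0.    -0.648] p [ 637.141 -142.152  110.007] F [-0.859  0.575  0.738] w 85.21815446646362
[[-0.974 -0.227 -0.009]
 [-0.227  0.974  0.004]
 [ 0.008  0.006 -1.   ]]
tip [ 636.963 -142.081   91.008] tip rel plate (x,y stand) 115.24610711182116 -2.7574913612503473
-44.708240947208
```

View pics/side10c.png

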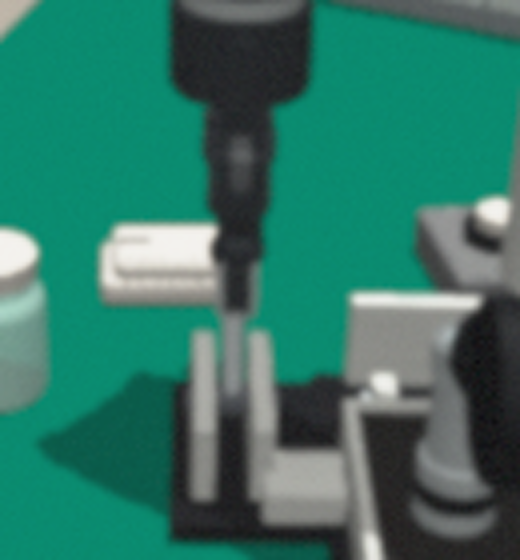

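{"fn": "apply_moves", "kwargs": {"steps": [[[0,0,-0.5],[0,0,0],0],[[0,0,-0.8],[0,0,0],0],[[0,0,-1],[0,0,0],0],[[0,0,-1],[0,0,0],0],[[0,0,-0.8],[0,0,0],0],[[0.8,-0.8,0],[0,0,1],1],[[0.8,-0.8,0],[0,0,1],1],[[0.6,-0.8,0],[0,0,1],1],[[0,0,0],[0,0,1],1],[[0,0,0],[0,0,1],1],[[0,0,0],[0,0,1],1],[[0,0,0],[0,0,1],1],[[0,0,0],[0,0,1],1],[[0,0,0],[0,0,1],1],[[0,0,0],[0,0,1],1],[[0,0,0],[0,0,1],1],[[0,0,0],[0,0,1],1],[[0,0,0],[0,0,1],1],[[0,0,0],[0,0,0.7],1],[[0,0,0],[0,0,0],1]]}}

```text
time_s: 12.03
tcp_pos: [589.3, -204.5, 240.1]
tool_rot: [0.592, 0.806, -0.001, 0.002]
force: [0.2, 0.5, -0.1]
width: -0.0
```

```bash
python3 - <<'E'
from h import *
st(); im=shot('top','top11'); crop(im,190,105,390,285,4,'top11c')
to(plate-60*ey+[0,0,20])
E
```

```text
t 12.0333 j [-0.542  0.172  0.152  1.548 -0.002  0.725] p [ 589.323 -204.486  240.079] F [ 0.157  0.494 -0.118] w -0.036156566886273174
[[-0.298  0.954  0.002]
 [ 0.954  0.298 -0.003]
 [-0.003  0.001 -1.   ]]
tip [ 589.356 -204.544  221.079] tip rel plate (x,y stand) 54.28580039165094 -52.274739255969415
units to target [-0.138 -2.196  5.689]
```

View pics/top11c.png

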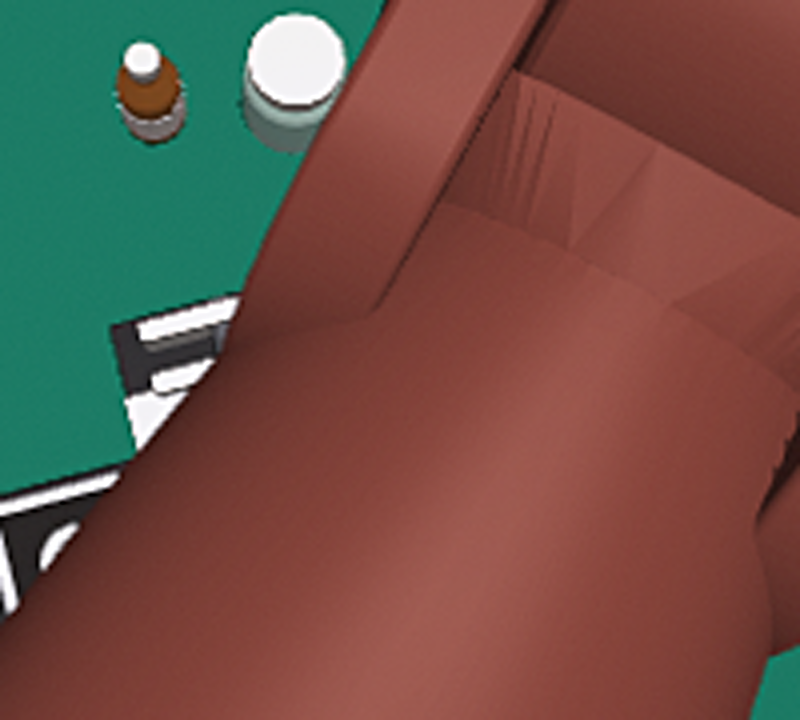

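{"fn": "apply_moves", "kwargs": {"steps": [[[-0.1,-0.8,0],[0,0,0.6],1],[[0,-0.8,0.3],[0,0,0],1],[[0,-0.5,0.8],[0,0,0],1],[[0,0,1],[0,0,0],1],[[0,0,1],[0,0,0],1],[[0,0,1],[0,0,0],1],[[0,0,0.5],[0,1,0],1],[[0,0,0],[0,1,0],1],[[0,0,0],[0,0,0],1]]}}

```text
time_s: 12.83
tcp_pos: [535.8, -216.3, 122.5]
tool_rot: [0.599, 0.793, 0.066, -0.085]
force: [0.4, -1.7, -1.1]
width: -0.2
```

```bash
python3 - <<'E'
from h import *
p,M=st(); im=shot('top','top12'); crop(im,190,105,390,285,4,'top12c')
print(M.T@ey)
E
```

```text
t 12.8333 j [-0.675  0.243  0.003  1.505  0.127  0.609] p [ 535.759 -216.283  122.505] F [ 0.365 -1.708 -1.072] w -0.17108854599800882
[[-0.267  0.962 -0.055]
 [ 0.94   0.273  0.207]
 [ 0.214  0.003 -0.977]]
tip [ 534.712 -212.354  103.945] tip rel plate (x,y stand) -0.6621322359855969 -47.01699262277546
[0.976 0.039 0.214]
```

View pics/top12c.png

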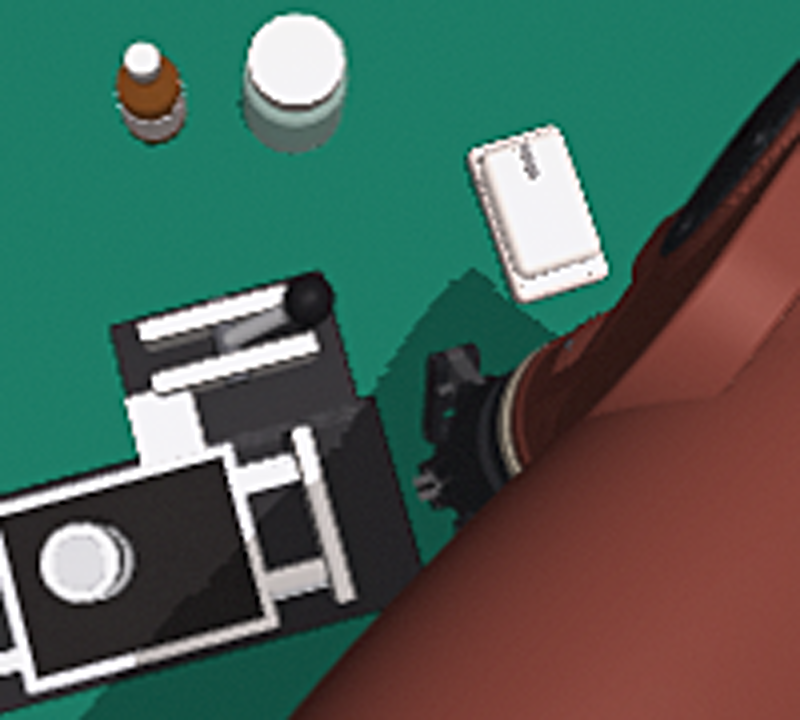

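{"fn": "apply_moves", "kwargs": {"steps": [[[-0.2,0,1],[0,0,0],1],[[0,0,0.15],[0,0,0],1],[[0.4,0,0.09],[0,0,0],1],[[0.4,0,0.09],[0,0,0],1],[[0.3,0,0.07],[0,0,0],1],[[0.2,0,0.045],[0,0,0],1],[[0.1,0,0.02],[0,0,0],1]]}}

```text
time_s: 13.47
tcp_pos: [529.9, -180.0, 103.1]
tool_rot: [0.596, 0.798, 0.061, -0.07]
force: [0.0, -0.4, -0.2]
width: -0.1
```

```bash
python3 - <<'E'
from h import *
p,M=st()
E
```

```text
t 13.4667 j [-0.626  0.155 -0.127  1.429  0.124  0.648] p [ 529.927 -179.978  103.119] F [ 0.025 -0.419 -0.242] w -0.07624038706815237
[[-0.281  0.959 -0.04 ]
 [ 0.942  0.283  0.181]
 [ 0.185  0.014 -0.983]]
tip [ 529.174 -176.535   84.449] tip rel plate (x,y stand) 2.3777125411109377 -10.89967934821551
```

{"fn": "apply_moves", "kwargs": {"steps": [[[0.1,0,0.25],[0,0,0],1],[[0.1,0,0.15],[0,0,0],1],[[0.1,0,0.02],[0,0,0],1],[[0.1,0,0.02],[0,0,0],1],[[0.1,0,0.02],[0,0,0],1],[[0.1,0,0.02],[0,0,0],1]]}}

```text
time_s: 13.97
tcp_pos: [526.3, -163.2, 95.6]
tool_rot: [0.595, 0.798, 0.061, -0.067]
force: [0.9, -0.9, 1.5]
width: -0.1
```

{"fn": "apply_moves", "kwargs": {"steps": [[[0.1,0,0.02],[0,0,0],1],[[0.1,0,0.02],[0,0,0],1]]}}

```text
time_s: 14.13
tcp_pos: [525.1, -158.3, 95.6]
tool_rot: [0.595, 0.798, 0.061, -0.067]
force: [2.0, -1.4, 0.5]
width: -0.1
```

{"fn": "apply_moves", "kwargs": {"steps": [[[0.1,0,0.02],[0,0,0],1],[[0.1,0,0.02],[0,0,0],1],[[0.1,0,0.02],[0,0,0],1]]}}

```text
time_s: 14.38
tcp_pos: [523.0, -150.6, 95.6]
tool_rot: [0.596, 0.798, 0.061, -0.066]
force: [2.0, -0.6, 0.2]
width: -0.4
```

```bash
python3 - <<'E'
from h import *
p,M=st(); im=shot('top','top13'); crop(im,150,165,350,285,4,'top13c'); im=shot('side','side13'); crop(im,230,140,360,265,5,'side13c')
E
```

```text
t 14.3833 j [-0.59   0.096 -0.203  1.399  0.128  0.684] p [ 522.998 -150.583   95.594] F [ 1.983 -0.555  0.244] w -0.4120911182743951
[[-0.282  0.959 -0.034]
 [ 0.943  0.283  0.176]
 [ 0.178  0.018 -0.984]]
tip [ 522.355 -147.237   76.902] tip rel plate (x,y stand) 2.6385112467858396 19.179951320866365
```

View pics/top13c.png

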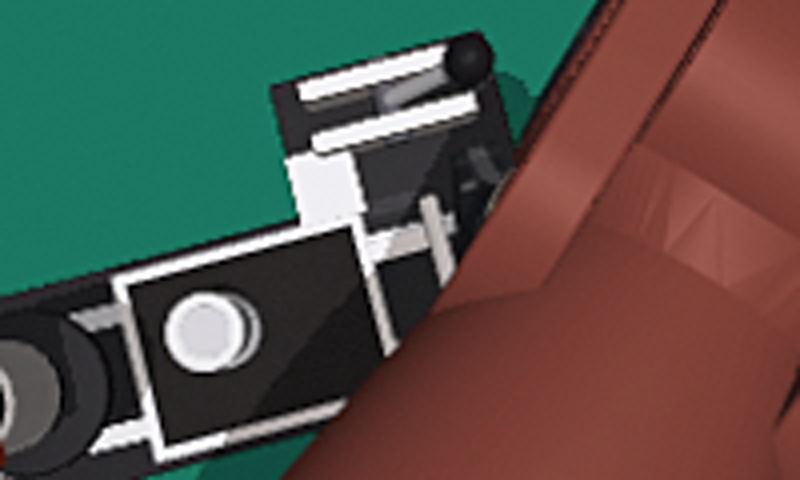

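View pics/side13c.png

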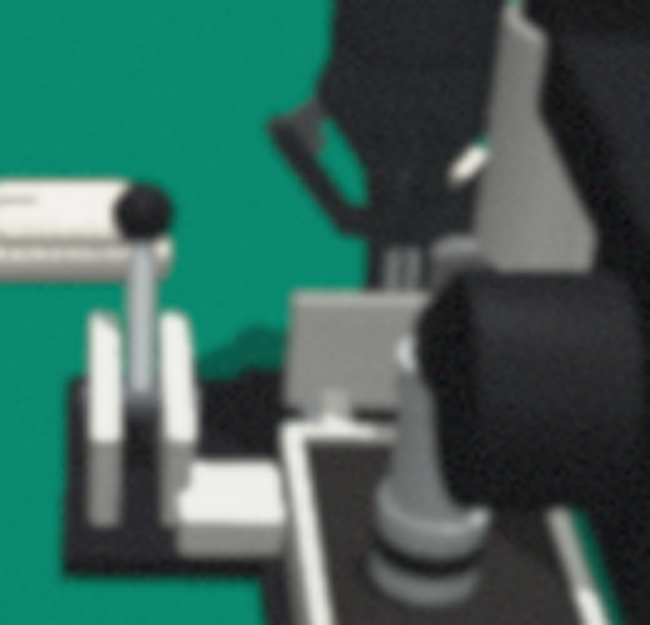

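{"fn": "apply_moves", "kwargs": {"steps": [[[0.1,0.005,0.02],[0,0,0],1],[[0.11,0.005,0.02],[0,0,0],1],[[0.12,0.005,0.02],[0,0,0],1],[[0.12,0.005,0.02],[0,0,0],1],[[0.12,0.005,0.02],[0,0,0],1],[[0.12,0.005,0.02],[0,0,0],1],[[0.12,0.005,0.02],[0,0,0],1],[[0.12,0.005,0.02],[0,0,0],1],[[0.12,0.005,0.02],[0,0,0],1],[[0.12,0.005,0.02],[0,0,0],1],[[0.12,0.005,0.02],[0,0,0],1],[[0.12,0.005,0.02],[0,0,0],1],[[0.12,0.005,0.02],[0,0,0],1],[[0.12,0.005,0.02],[0,0,0],1],[[0.12,0.005,0.02],[0,0,0],1],[[0.12,0.005,0.02],[0,0,0],1]]}}

```text
time_s: 15.82
tcp_pos: [509.8, -99.3, 95.8]
tool_rot: [0.596, 0.798, 0.06, -0.067]
force: [0.9, -1.0, -0.7]
width: 0.3
```

```bash
python3 - <<'E'
from h import *
p,M=st(); im=shot('top','top14'); crop(im,100,165,300,285,4,'top14c'); im=shot('side','side14')
E
```

```text
t 15.8167 j [-0.522  0.007 -0.295  1.388  0.136  0.752] p [509.765 -99.297  95.771] F [ 0.93  -0.989 -0.665] w 0.26596528915787093
[[-0.282  0.959 -0.035]
 [ 0.943  0.283  0.176]
 [ 0.179  0.017 -0.984]]
tip [509.106 -95.955  77.079] tip rel plate (x,y stand) 1.8197933076141415 72.14018370157594
```

View pics/top14.png

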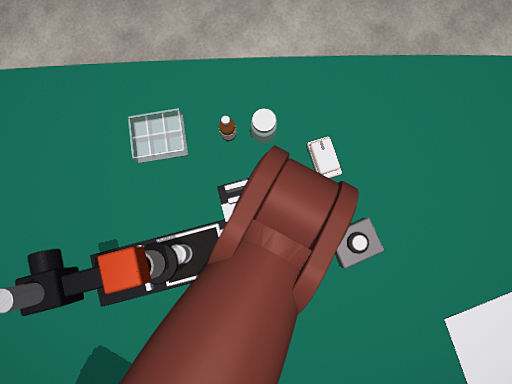

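View pics/side14.png

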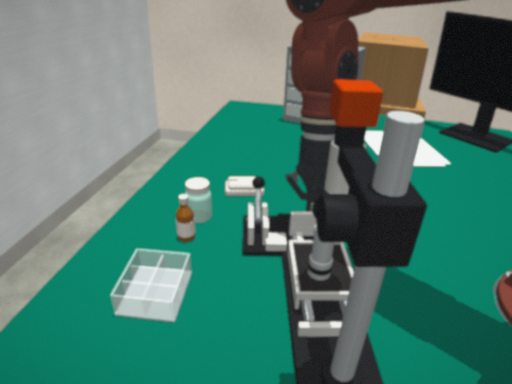

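{"fn": "apply_moves", "kwargs": {"steps": [[[0.1,0.005,0.02],[0,0,0],1],[[0.12,0.005,0.02],[0,0,0],1],[[0.12,0.005,0.02],[0,0,0],1],[[0.12,0.005,0.02],[0,0,0],1],[[0.1,0.005,0.02],[0,0,0],1],[[0.08,0.005,0.015],[0,0,0],1]]}}

```text
time_s: 16.42
tcp_pos: [505.4, -82.2, 95.8]
tool_rot: [0.596, 0.798, 0.06, -0.067]
force: [0.4, -1.5, -0.8]
width: -0.1
```

{"fn": "apply_moves", "kwargs": {"steps": [[[0.08,0.005,0.015],[0,0,0],1],[[0.08,0.005,0.015],[0,0,0],1],[[0.08,0.005,0.015],[0,0,0],1]]}}

```text
time_s: 16.67
tcp_pos: [503.8, -75.6, 95.8]
tool_rot: [0.596, 0.798, 0.06, -0.067]
force: [1.0, -2.1, 0.2]
width: -0.2
```

{"fn": "apply_moves", "kwargs": {"steps": [[[0.08,0.005,0.015],[0,0,0],1],[[0.08,0.005,0.015],[0,0,0],1]]}}

```text
time_s: 16.83
tcp_pos: [502.9, -71.6, 95.8]
tool_rot: [0.596, 0.798, 0.06, -0.067]
force: [2.5, -12.6, -1.3]
width: 0.0
```

{"fn": "apply_moves", "kwargs": {"steps": [[[0.08,0.005,0.015],[0,0,0],1],[[0.08,0.005,0.015],[0,0,0],1]]}}

```text
time_s: 17.0
tcp_pos: [502.9, -71.5, 96.0]
tool_rot: [0.597, 0.798, 0.056, -0.063]
force: [2.6, -12.4, -3.9]
width: -0.4
```

```bash
python3 - <<'E'
from h import *
p,M=st()
E
```

```text
t 17.0 j [-0.476 -0.044 -0.344  1.378  0.132  0.8  ] p [502.931 -71.459  96.04 ] F [  2.562 -12.439  -3.884] w -0.4005993177813469
[[-0.28   0.959 -0.033]
 [ 0.945  0.282  0.165]
 [ 0.168  0.015 -0.986]]
tip [502.298 -68.318  77.312] tip rel plate (x,y stand) 1.701537905189891 100.60267452509567
```

{"fn": "apply_moves", "kwargs": {"steps": [[[-0.2,0,-0.04],[0,0,0],1],[[-0.8,0,-0.2],[0,0,0],1],[[-1,0,-0.2],[0,0,0],1],[[-0.8,0,-1],[0,-0.9,0],1],[[-0.8,0,-1],[0,-0.7,0],1],[[-1,0,-0.5],[0,0,0],1],[[-1,0,0],[0,0,0],1],[[-1,0,0],[0,0,0],1],[[-1,0,0],[0,0,0],1],[[-1,0,0],[0,0,0],1],[[0,0,0],[0,0,0],1]]}}

```text
time_s: 17.92
tcp_pos: [564.7, -290.4, 153.2]
tool_rot: [0.598, 0.802, 0.005, 0.001]
force: [0.7, -1.0, 0.4]
width: 0.3
```

```bash
python3 - <<'E'
from h import *
p,M=st(); im=shot('top','top15');crop(im,100,165,300,285,4,'top15c'); im=shot('side','side15');crop(im,240,150,370,280,4,'side15c')
to([493,-361.9,53+19+20])
E
```

```text
t 17.9167 j [-0.685  0.211  0.038  1.397  0.01   0.596] p [ 564.715 -290.39   153.188] F [ 0.659 -0.979  0.356] w 0.3471323513540963
[[-0.286  0.958  0.007]
 [ 0.958  0.286  0.007]
 [ 0.005  0.009 -1.   ]]
tip [ 564.845 -290.26   134.189] tip rel plate (x,y stand) 10.306798223399765 -129.82392652186414
units to target [-2.064 -3.602  2.405]
```

View pics/top15c.png

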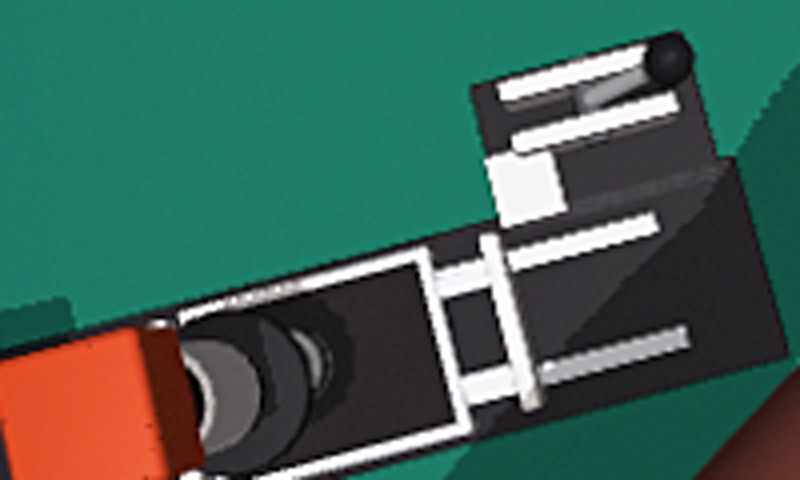

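View pics/side15c.png

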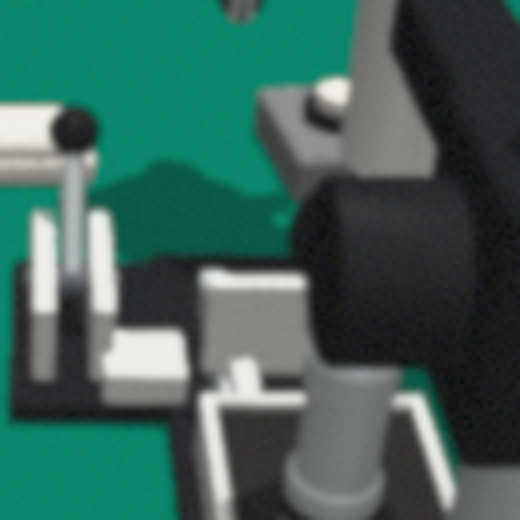

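```bash
python3 - <<'E'
from h import *
t=lambda u,v:((u+.5)/4-.5+100,(v+.5)/4-.5+165)
a=onz('top',*t(498,234),100);b=onz('top',*t(541,404),100);c=(a+b)/2
print(c,(c-plate)@ey,(c-plate)@ex)
E
```

```text
[498.87408625 -59.5262982  100.        ] 109.9529693260138 0.44102571691451464
```

{"fn": "apply_moves", "kwargs": {"steps": [[[-0.5,-0.9,0],[0,0,0],1],[[-0.5,-0.9,0],[0,0,0],1],[[-0.5,-0.9,0],[0,0,0],1],[[-0.5,-0.9,0.5],[0,0,0],1],[[0,0,0.8],[0,0,0],1],[[0,0,0],[0,0,0],1],[[0,0,0],[0,0,0],1]]}}

```text
time_s: 18.6
tcp_pos: [490.0, -355.1, 119.3]
tool_rot: [0.594, 0.804, 0.007, -0.002]
force: [-0.0, -0.4, 0.9]
width: -0.4
```

```bash
python3 - <<'E'
from h import *
p,M=st();to([493,-361.9,53+19]); im=shot('side','side16');crop(im,240,130,370,230,5,'side16c')
E
```

```text
t 18.6 j [-0.849  0.142 -0.1    1.335  0.013  0.423] p [ 490.011 -355.055  119.279] F [-0.008 -0.435  0.933] w -0.4109637764435959
[[-0.294  0.956  0.006]
 [ 0.956  0.294  0.013]
 [ 0.011  0.009 -1.   ]]
tip [ 490.116 -354.799  100.281] tip rel plate (x,y stand) -77.50268517395763 -174.9814158666199
units to target [-0.318  0.016  1.888]
```

View pics/side16c.png

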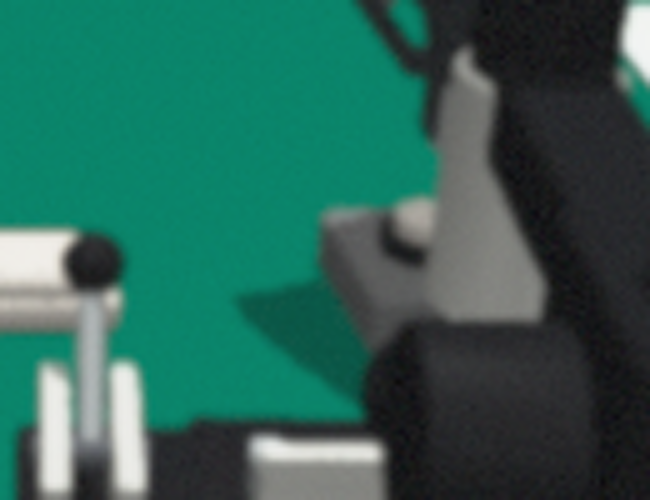

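{"fn": "apply_moves", "kwargs": {"steps": [[[-0.3,0,0.5],[0,0,0],1],[[0,0,0.5],[0,0,0],1],[[0,0,0.4],[0,0,0],1],[[0,0,0.2],[0,0,0],1],[[0,0,0],[0,0,0],1]]}}

```text
time_s: 19.07
tcp_pos: [495.4, -359.8, 77.3]
tool_rot: [0.592, 0.806, 0.007, -0.001]
force: [-0.4, -0.5, 0.1]
width: -0.1
```

```bash
python3 - <<'E'
from h import *
p,M=st();to([493,-361.9,53+19])
E
```

```text
t 19.0667 j [-0.848  0.186 -0.129  1.261  0.014  0.419] p [ 495.445 -359.846   77.26 ] F [-0.439 -0.544  0.089] w -0.1213394312031567
[[-0.299  0.954  0.007]
 [ 0.954  0.299  0.013]
 [ 0.01   0.011 -1.   ]]
tip [ 495.578 -359.603   58.262] tip rel plate (x,y stand) -73.32283968847544 -180.9345497531244
units to target [-0.051 -0.12   0.209]
```

{"fn": "apply_moves", "kwargs": {"steps": [[[0,-0.05,0.12],[0,0,0],1],[[0,0,0.12],[0,0,0],1],[[0,0,0.12],[0,0,0],1]]}}

```text
time_s: 19.32
tcp_pos: [494.7, -360.1, 68.6]
tool_rot: [0.592, 0.806, 0.007, -0.001]
force: [-4.6, 5.1, 28.6]
width: 0.1
```

{"fn": "apply_moves", "kwargs": {"steps": [[[0,0,0.15],[0,0,0],1],[[0,0,0.15],[0,0,0],1]]}}

```text
time_s: 19.48
tcp_pos: [494.9, -360.1, 68.5]
tool_rot: [0.592, 0.806, 0.006, 0.0]
force: [-14.3, 13.7, 35.8]
width: 0.1
```

{"fn": "apply_moves", "kwargs": {"steps": [[[0,0,0.15],[0,0,0],1],[[0,0,0.15],[0,0,0],1]]}}

```text
time_s: 19.65
tcp_pos: [494.9, -360.1, 68.6]
tool_rot: [0.592, 0.806, 0.006, 0.001]
force: [-11.5, 10.4, 29.6]
width: 0.0
```

```bash
python3 - <<'E'
from h import *
p,M=st(); im=shot('side','side17');crop(im,260,140,360,220,7,'side17c'); im=shot('top','top17')
E
```

```text
t 19.65 j [-0.848  0.186 -0.145  1.24   0.011  0.418] p [ 494.864 -360.082   68.65 ] F [-11.499  10.441  29.64 ] w 0.02276484181964828
[[-0.3    0.954  0.008]
 [ 0.954  0.3    0.008]
 [ 0.005  0.01  -1.   ]]
tip [ 495.017 -359.928   49.651] tip rel plate (x,y stand) -73.94478081289189 -181.1192938848807
```

View pics/side17c.png

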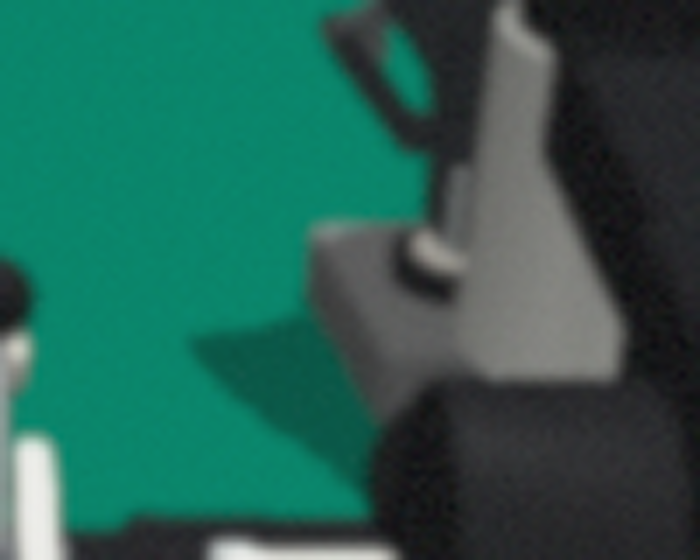

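View pics/top17.png

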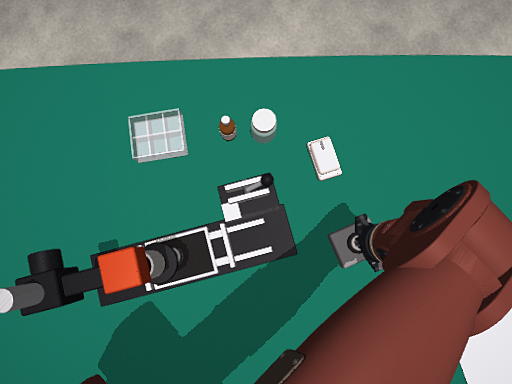

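{"fn": "apply_moves", "kwargs": {"steps": [[[0,0,-0.3],[0,0,0],1],[[0,0,-0.5],[0,0,0],1],[[0,0,-1],[0,0,0],1],[[0,0,-1],[0,0,0],1],[[0,0,-1],[0,0,0],1],[[-1,0,-0.5],[0,0,0],1],[[-1,0,0],[0,0,0],1],[[-1,0,0],[0,0,0],1],[[0,0,0],[0,0,0],1],[[0,0,0],[0,0,0],1]]}}

```text
time_s: 20.58
tcp_pos: [517.9, -435.6, 187.7]
tool_rot: [0.591, 0.807, 0.005, 0.004]
force: [-0.1, 0.4, 0.4]
width: -0.1
```

```bash
python3 - <<'E'
from h import *
p,M=st(); im=shot('side','side18');a=im[140:220,260:360];b=cv2.imread('pics/side17.png')[140:220,260:360]
c=cv2.imread('pics/side15.png')[140:220,260:360]
cv2.imwrite('pics/cmp.png',cv2.resize(np.vstack([np.hstack([c,b]),np.hstack([a,im[190:270,260:360]])]),None,fx=3.7,fy=3.7,interpolation=cv2.INTER_CUBIC)); shot('top','top18')
E
```

```text
t 20.5833 j [-0.897  0.329  0.238  1.475  0.011  0.368] p [ 517.857 -435.584  187.656] F [-0.103  0.38   0.352] w -0.07950600738616828
[[-0.301  0.954  0.012]
 [ 0.954  0.301  0.003]
 [-0.001  0.013 -1.   ]]
tip [ 518.089 -435.524  168.657] tip rel plate (x,y stand) -69.29582331885217 -260.02082465388395
```

View pics/cmp.png

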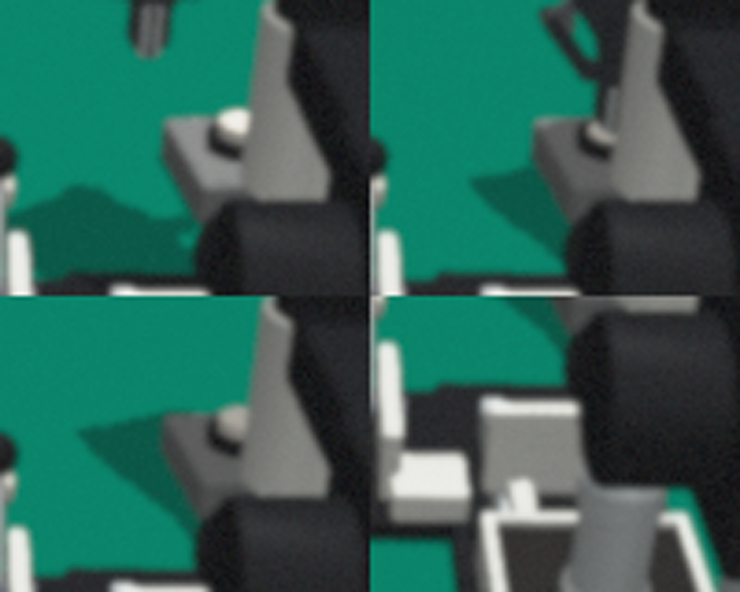

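View pics/top18.png

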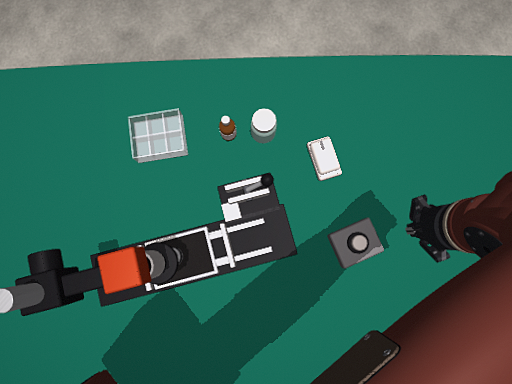

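```bash
python3 - <<'E'
from h import *
im=cv2.imread('pics/side18.png');crop(im,270,210,380,320,5,'s18')
E
```

```text
(no output)
```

View pics/s18.png

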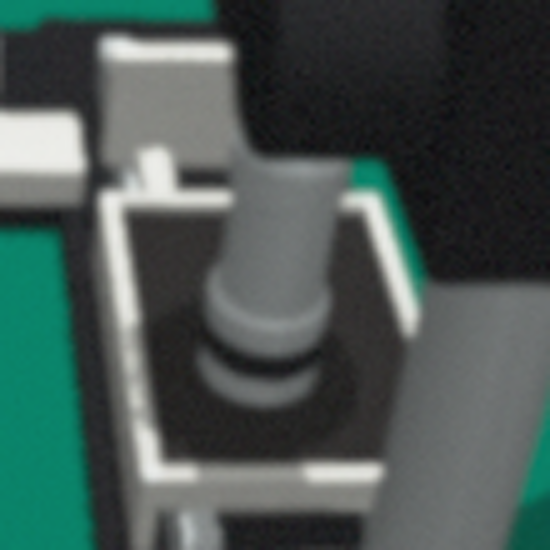

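```bash
python3 - <<'E'
from h import *
s=lambda u,v:((u+.5)/5-.5+270,(v+.5)/5-.5+210)
lens=np.array([498.9,-59.5,54])+120*ey
# near edge of base + left/right extent
f=onz('side',*s(260,408),54); l=onz('side',*s(197,370),54); r=onz('side',*s(322,368),54)
d=f-ray('side',0,0)[0]; d[2]=0; d/=np.linalg.norm(d)
c=f+21*d; print(lens,c,(c-lens)@ex,(c-lens)@ey,(l+r)/2)
s0=lambda u,v:((u+.5)/6-.5+230,(v+.5)/6-.5+165)
f=onz('side',*s0(492,516),54); d=f-ray('side',0,0)[0]; d[2]=0; d/=np.linalg.norm(d); c=f+21*d
print('start',c,(c-np.array([497.1,-50.1,54]))@ex,(c-np.array([497.1,-50.1,54]))@ey)
E
```

```text
[470.68294643  57.13532007  54.        ] [471.48948337  75.14040454  54.        ] 5.017676061324309 17.31058911295941 [473.99527719  76.77806129  54.        ]
start [500.41543972 -32.57420116  54.        ] 7.343531482806602 16.254793470605705
```

```bash
python3 -c "
from cell import ctrl;print(ctrl.finish_job())"
```

```text
the job is handed in; nothing more can be done
None
```

The stage is home with the barrel standing on it, the capture button has been pressed and released, and I handed the job in at about 20.7 s. The hand-in reported no verdict, so the checks below are my own.

- **Bolt and lever:** The first push met a hard stop early, with at most about 16 N of force. I eased off, threw the lever from +y to −y, checked it in the picture, and pushed again.
- **Stage:** It stopped hard about 99.5 mm past the bolted stop, at about 12 N. That agrees with 0.120 m if the bolt stops it at 0.020 m.
- **Barrel:** It stands upright in the side view and has not shifted on the deck. It is about 4 mm from the optical axis when I place the axis from the lever's position. A cruder estimate from the middle of the deck gave 18 mm; both are inside the 30 mm limit.
- **Button:** Pressing brought the fingers to a firm stop at 30–36 N, well above the button's 5 N. The side view shows the button sinking about 3 pixels under the press and back up afterwards. The fingertip height worked out to 49.6 mm there, not the expected 46 mm, so full travel rests on the force and the picture.
- **Bystanders and arm:** By eye, the jar, dropper bottle, mouse and parts box look unmoved in the last top picture. The arm is clear of everything.

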